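Fold and tuck the lid of a wine case

TASK

Close the wooden wine case with the fingertips: push its open, springy lid over and press it down onto the case, then, keeping it down, push it by its ledge towards the lip until its free edge is tucked fully home beneath the lip, and come away so that the lip alone keeps it shut. Push on the outside of the lid only: do not pinch it or touch its grey lined inside, and leave the tumbler, jar and brush around it where they stand.

Things in the scene. Friction and masses are not known exactly. Their poses are not given: they have to be found in the camera images.
- case: Open-topped box of pale wood for one bottle, fixed to the table: 112 mm (its x) by 345 mm (its y) by 105 mm high to the rim, walls 9 mm. Origin: centre of its underside; z up. The lid is hinged along the long rim on its -x side (facing the robot, give or take 0.55 rad); the lip stands on the opposite, +x, long wall. A bottle lies inside.
- hinge (a point): Middle of the lid's hinge axis, at rim height (105 mm above the table). At the start 66 mm from the case's centre line, on the -x side. The axis runs along the case's y. It moves with the lid when the lid slides towards the lip.
- lid (a joint): Lid angle in rad: 0 = lying flat on the rim, 1.57 = upright, up to 2.0 = leaning back, away from the lip. The lid is a pale wooden board 92 mm from hinge axis to free edge, 341 mm long, 9 mm thick (the hinge axis is in the plane of its inner face), about 0.1 kg. It starts open at 1.45 to 1.95. A weak spring in the hinge (0.08 Nm/rad, at rest at 1.7) with a little friction (0.025 Nm) lifts it again from flat when let go; 1 to 3 N of push is enough to fold it and hold it down.
- tuck (a joint): How far the lid has slid towards the lip, in m: the hinge pin runs in straight level slots along the case's +x, 0 at the start to 0.018 at the end stop; it takes about 3.5 N to slide and stays where it is left. At 0 the flat lid's free edge is 8 mm short of the lip's edge; at 0.018 it lies 10 mm beneath it. A lid that has slid before it is flat lands on top of the lip and must be slid back.
- edge (a point): Middle of the lid's free edge, on the outer face: 92 mm from the hinge axis and 9 mm out from the inner face.
- ledge (a point): Foot of the ledge's steep back, at the middle of its length, on the lid's outer face, 58 mm from the hinge axis (9 mm out from the inner face). The ledge is a strip along the lid, 240 mm long and about 7 mm high: its back, facing the hinge, is steep to push against; its front slopes down towards the free edge. Between hinge and ledge the lid's outer face is bare.
- lip (a point): Middle of the lip's free edge, at its underside, 116.5 mm above the table, 34 mm to +x of the case's centre line. The fixed lip is a wooden strip 130 mm long (case's y), 6 mm thick, that overhangs from the middle of the +x wall towards the hinge; the gap above the rim is 11.5 mm for the 9 mm lid.
- lining: Grey felt lining on the lid's inner face, inset 8 mm from the hinge and the free edge, flush with the face. Not to be touched. Origin on the hinge axis; its x points to the free edge, its z to the outer face.
- tumbler: Glass tumbler, 76 mm across, 90 mm high, standing past one end of the case (either end). Origin: centre of its underside.
- jar: Closed amber jar with a steel cap, 68 mm across, 95 mm high, standing past the other end of the case. Origin: centre of its underside.
- brush: Hand brush 200 mm long, lying beyond the lip side of the case. Origin: at its middle, underside.

How it is judged:
By the outcome, as a careful person would: the job done as asked, in the order asked, and still so for the second after the job is handed in, with the robot touching nothing.
It also fails if it takes over 38 s, if anything falls off the work surface, if the arm or the gripper's body presses on something with over 40 N, if the wrist force passes 120 N, or if a joint passes its speed limit or range.

ROBOT

A 6-joint arm with a two-finger parallel gripper is mounted at the origin on the work surface. World frame = base frame: x ahead of the robot, y to its left, z up, the work surface at z = 0. Lengths are in m, angles in rad, forces in N, time in s.
With the tool pointing down it reaches from about 0.25 to 0.8 m from the base axis. Payload 8.5 kg.
Tool frame: the origin (TCP) lies midway between the tips of the shut fingers; the grasp point (between the pads) lies 19 mm behind it; z points along the fingers, y is the line along which they close (so a half turn about z gives the same grasp; the last joint's range is limited). The gripper opens to 85 mm and grips with 20 to 120 N. Pads are 22 mm wide; open, the fingers measure 114 mm over their backs; the gripper's body (76 mm by 85 mm) begins 54 mm behind the grasp point. The pads swing forward as they close: fully open they stand 13 mm farther back than shut.
Start: joints at [-1.215, 0.238, -0.013, 1.319, 0, 1.571], TCP at [0.183, -0.492, 0.231] pointing down, gripper open.
Joint ranges: [-2.66, 2.66], [-1.03, 1.9], [-1.14, 1.46], [-1.82, 2.27], [-1.45, 1.34], [-3.14, 3.14]. Speed limits (rad/s): [2.22, 2.22, 2.79, 3.14, 3.14, 3.14].

INTERFACE

Orientations are given as a rotation vector (axis times angle).
In Python, from cell import robot gives the robot as it stands. The module is installed in compiled form; this text tells all that it offers.
- The arm moves only by the shell command python3 -m handwheel 'ROWS'. ROWS is JSON, a list of rows, each an object of numbers: "wx", "wy", "wz": the turn, a rotation vector about the tool's x, y, z in rad; "dx", "dy", "dz": the shift along the tool's x, y, z in mm; "jaw": the finger opening in mm, from 0 to 85.4. A call has 1 to 12 rows; each row shifts and turns the commanded pose from where the row before left it, along the tool's axes as they then stand; what a row does not reach is not made up. A row lasts 1/8 s, in which the tool goes at most 62.5 mm and 10.7 degrees, less where a joint would pass 70% of its speed; a pose out of reach is approached as far as the arm can. A call is refused whole if a number of a shift passes 62.5 or a number of a turn 0.188, either way. A call with a gripper value outside its range is refused whole. The fingers move at their own pace and stop on an object; the grip force is fixed at half the most. Time passes only in rows, so rows that do not move let the fingers close. It gives the time, the measured TCP pose, the force, the opening and the grip force at its end, in the units of the state.
- robot.sense(): the state, without advancing time (a new reading comes with each control period).
- robot.grab_frame(name): name is "side" or "top"; returns the picture (420x560x3 uint8, blue, green, red); there is no depth.
- robot.camera_params(name): a dict with "fx", "fy", "cx", "cy" (pixels), "R" (3x3) and "t" (3): a world point X has camera coordinates R X + t. Camera axes: x right, y down, z forward; pixel columns grow to the right and rows downward; lengths in m; the calibration is good to about 2 mm. A picture is of the moment at which its call begins. camera_params takes no time and is no camera call.
- robot.finish_job(): hands the job in; it is judged then, once.
Trained networks look in the newest picture that a camera, given by its name, has taken for a name from the list of things; names that differ only in an ending like _2 or _b are one class to them, and where a whole thing is asked for, a point or a joint stands for the part that bears it (a point fixed in the world has none). Each returns a list of dicts, best first, with "conf" (0 to 1); they miss things now and then, are a little off and sometimes report something else, mostly with a low value. They report only what shows in the picture. A call takes as long as a camera call.
- robot.search_frame(camera, label): "extent" ([left, top, width, height] in pixels, round what is visible of it).
The state is a dict: "clock": time; "qpos": joint angles; "joint_velocities": joint speeds; "joint_efforts": joint torques, N m; "eef_pos": TCP position; "tool_rot": TCP orientation; "ft_force": force on the tool from outside, world axes, zero at the start; "ft_torque": the same for the moment, N m; "finger_gap": finger opening in m; "gripper_force": force on a finger pad.
Only numpy, scipy, OpenCV 4.12 (cv2) and the standard library are available. Lean on these libraries where they do the work, as an engineer would, in place of code of your own. Each camera call takes 0.05 s, during which the arm holds its last target. There are 200 camera calls.

## Working session

There is one attempt and no reset: what is moved stays moved. The work goes in short steps, Python scripts to look and compute and a shell command to move; the robot and the scene stay as the last step left them, time stands still between calls to the robot, and variables do not carry over. Pictures are saved under pics/ and viewed, at most 10 in all, crops included, and the job is handed in when it is done.

```bash
mkdir -p pics; ls
python3 - <<'E'
from cell import robot
import cv2,numpy as np
for c in("side","top"):
    cv2.imwrite(f"pics/{c}0.png",robot.grab_frame(c))
    p=robot.camera_params(c);print(c,{k:np.round(v,4).tolist() for k,v in p.items()})
    for l in("case","lid","lip","ledge","edge","hinge","lining","tumbler","jar","brush"):
        print(l,[(np.round(d["extent"]).tolist(),round(d["conf"],2)) for d in robot.search_frame(c,l)[:2]])
s=robot.sense();print(s)
E
```

```text
pics
side {'fx': 488.5257, 'fy': 488.5257, 'cx': 280.8344, 'cy': 213.2275, 'R': [[-0.8868, -0.4618, 0.0174], [-0.2678, 0.4829, -0.8337], [0.3766, -0.744, -0.5519]], 't': [0.5843, 0.2245, 1.3276]}
case [([283.0, 144.0, 65.0, 99.0], 0.73)]
lid [([321.0, 142.0, 29.0, 72.0], 0.92)]
lip [([285.0, 145.0, 62.0, 99.0], 0.91)]
ledge [([323.0, 141.0, 25.0, 75.0], 0.69)]
edge [([324.0, 140.0, 22.0, 72.0], 0.94)]
hinge [([321.0, 142.0, 24.0, 76.0], 0.57)]
lining [([320.0, 148.0, 24.0, 63.0], 0.65)]
tumbler [([302.0, 230.0, 27.0, 37.0], 0.78)]
jar [([300.0, 153.0, 15.0, 8.0], 0.5), ([321.0, 145.0, 24.0, 68.0], 0.45)]
brush [([261.0, 200.0, 13.0, 36.0], 0.79)]
top {'fx': 507.094, 'fy': 507.094, 'cx': 283.4666, 'cy': 213.2759, 'R': [[0.0209, -0.9997, 0.0161], [-0.9943, -0.0224, -0.1045], [0.1048, -0.0138, -0.9944]], 't': [0.0521, 0.6124, 1.1996]}
case [([284.0, 150.0, 178.0, 132.0], 0.88), ([436.0, 149.0, 41.0, 37.0], 0.54)]
lid [([313.0, 194.0, 150.0, 86.0], 0.94), ([315.0, 197.0, 148.0, 85.0], 0.46)]
lip [([289.0, 148.0, 176.0, 135.0], 0.85)]
ledge [([315.0, 195.0, 149.0, 87.0], 0.71)]
edge [([31
[... 286 characters left out ...]
]
{'clock': 1.1, 'qpos': array([-1.21502908e+00,  2.38214835e-01, -1.34688357e-02,  1.31920120e+00,
       -1.25637816e-05,  1.57080449e+00]), 'joint_velocities': array([-0.00156331,  0.00015114, -0.00029408, -0.00135515,  0.00120761,
        0.00136309]), 'joint_efforts': array([ 5.24498300e-04, -5.38600624e+01,  3.46693254e+01,  3.01364300e-03,
        7.69602298e-05, -4.23512063e-06]), 'eef_pos': array([ 0.18284926, -0.49209949,  0.23128058]), 'tool_rot': array([-3.09193821e+00, -5.55867714e-01,  4.40342480e-05]), 'ft_force': array([-1.20818889, -0.27044267,  0.16477309]), 'ft_torque': array([ 0.01262304, -0.02334302, -0.00283278]), 'gripper_force': 0.0, 'finger_gap': 0.08496458986462731}
```

Run:
```python
import cv2
a=cv2.imread("pics/top0.png");cv2.imwrite("pics/top0c.png",cv2.resize(a[130:310,240:480],None,fx=3.3,fy=3.3,interpolation=2))
a=cv2.imread("pics/side0.png");cv2.imwrite("pics/side0c.png",cv2.resize(a[125:275,240:380],None,fx=4,fy=4,interpolation=2))
```

```text
(no output)
```

View pics/top0c.png

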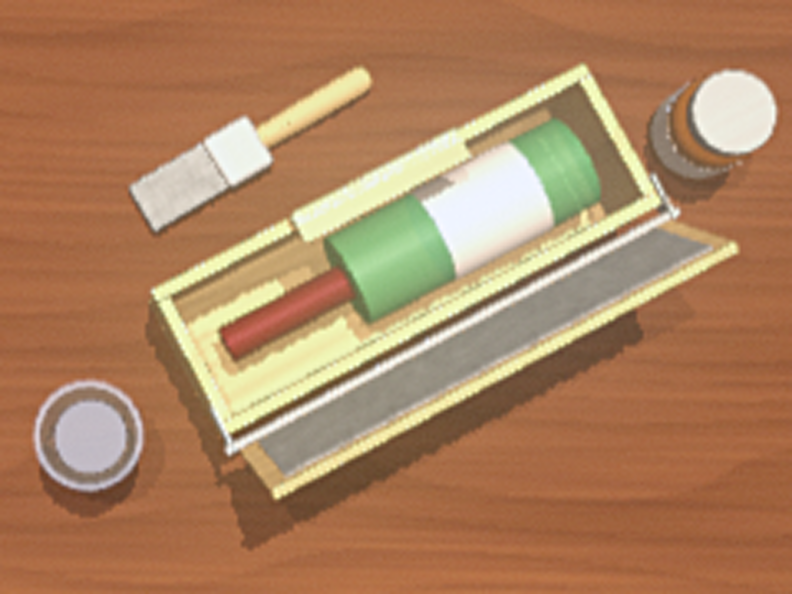

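View pics/side0c.png

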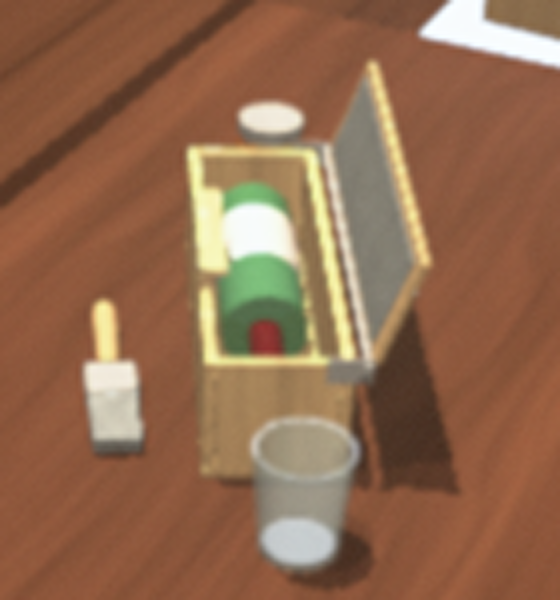

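```bash
cat > h.py <<'E'
from cell import robot
import numpy as np
from scipy.optimize import least_squares
from scipy.spatial.transform import Rotation as Ro
P={c:robot.camera_params(c) for c in("side","top")}
def proj(c,X):
    p=P[c];q=np.atleast_2d(X)@np.array(p["R"]).T+np.array(p["t"])
    return np.c_[p["fx"]*q[:,0]/q[:,2]+p["cx"],p["fy"]*q[:,1]/q[:,2]+p["cy"]]
def case2w(v,X):
    c,s=np.cos(v[2]),np.sin(v[2]);X=np.atleast_2d(X)
    return np.c_[v[0]+c*X[:,0]-s*X[:,1],v[1]+s*X[:,0]+c*X[:,1],X[:,2]]
def lidpt(th,d,o,y,tuck=0):  # d from hinge, o out from inner face
    return [-.066+tuck+d*np.cos(th)-o*np.sin(th)*-1*-1, y, .105+d*np.sin(th)+o*np.cos(th)]
E
python3 - <<'E'
from h import *
T=lambda L:np.array(L)/3.3+[240,130]
S=lambda L:np.array(L)/4+[240,125]
rim=np.array([[.056,-.1725,.105],[-.056,-.1725,.105],[.056,.1725,.105],[-.056,.1725,.105]])
rt=T([(585,66),(660,195),(155,293),(228,430)]);rs=S([(190,148),(320,148),(207,362),(352,360)])
lt=T([(737,245),(275,495)]);ls=S([(373,63),(429,263)])
def res(v):
    e=[lidpt(v[3],.092,.009,y) for y in(-.1705,.1705)]
    return np.r_[(proj("top",case2w(v,rim))-rt).ravel(),(proj("side",case2w(v,rim))-rs).ravel(),(proj("top",case2w(v,e))-lt).ravel(),(proj("side",case2w(v,e))-ls).ravel()]
r=least_squares(res,[.5,-.1,-.3,1.7],loss="soft_l1");v=r.x
print(v,np.round(res(v).reshape(-1,2),1).tolist())
for n,X in dict(hinge=[-.066,0,.105],edge=lidpt(v[3],.092,.009,0),ledge0=lidpt(0,.058,.009,0),lip=[.034,0,.1165]).items(): print(n,case2w(v,X)[0].round(4))
s=robot.sense();print(Ro.from_rotvec(s["tool_rot"]).as_matrix().round(3))
E
```

```text
[ 0.62832695 -0.11745109  0.50766412  1.87280619] [[-0.1, -1.2], [0.9, 1.9], [-1.0, -1.1], [0.1, 1.0], [-0.4, -0.4], [-1.4, -0.3], [-0.1, 0.2], [1.3, 0.6], [0.5, 0.1], [-0.2, -0.0], [0.1, -0.6], [-0.1, -0.1]]
hinge [ 0.5707 -0.1495  0.105 ]
edge [ 0.5392 -0.167   0.1902]
ledge0 [ 0.6213 -0.1213  0.114 ]
lip [ 0.658  -0.1009  0.1165]
[[ 0.937  0.348 -0.   ]
 [ 0.348 -0.937  0.   ]
 [-0.    -0.    -1.   ]]
```

```bash
cat >> h.py <<'E'
V=[.6283,-.1175,.5077]
def show():
    s=robot.sense();e=np.array(s["eef_pos"])-[V[0],V[1],0];c,n=np.cos(V[2]),np.sin(V[2])
    f=s["ft_force"]
    print("t %.2f"%s["clock"],"case xyz mm",np.round(1e3*np.array([c*e[0]+n*e[1],-n*e[0]+c*e[1],e[2]]),1),"F case",np.round([c*f[0]+n*f[1],-n*f[0]+c*f[1],f[2]],1),"gap",round(s["finger_gap"],4))
    R=Ro.from_rotvec(s["tool_rot"]).as_matrix();print("yaw",round(np.arctan2(R[1,0],R[0,0]),3),"tilt",R[2].round(3))
E
python3 -m handwheel '[{"wz":-0.152,"jaw":0},{"dx":53,"dy":-14,"dz":8,"jaw":0},{"dx":53,"dy":-14,"dz":8,"jaw":0},{"dx":53,"dy":-14,"dz":8,"jaw":0},{"dx":53,"dy":-14,"dz":8,"jaw":0},{"dx":53,"dy":-14,"dz":8,"jaw":0},{"dx":53,"dy":-14,"dz":8,"jaw":0},{"dx":53,"dy":-14,"dz":8,"jaw":0},{"dx":48,"dy":-14,"dz":8,"jaw":0},{"jaw":0},{"jaw":0}]'; python3 -c "
from h import *
show()"
```

```text
t 1.10 case xyz mm [-571.4 -110.8  231.3] F case [-1.2  0.4  0.2] gap 0.085
yaw 0.356 tilt [-0. -0. -1.]schema error: expected keys wx, wy, wz, dx, dy, dz, jaw
```

```bash
python3 -m handwheel '[{"wx":0,"wy":0,"wz":-0.152,"dx":0,"dy":0,"dz":0,"jaw":0},{"wx":0,"wy":0,"wz":0,"dx":53,"dy":-14,"dz":8,"jaw":0},{"wx":0,"wy":0,"wz":0,"dx":53,"dy":-14,"dz":8,"jaw":0},{"wx":0,"wy":0,"wz":0,"dx":53,"dy":-14,"dz":8,"jaw":0},{"wx":0,"wy":0,"wz":0,"dx":53,"dy":-14,"dz":8,"jaw":0},{"wx":0,"wy":0,"wz":0,"dx":53,"dy":-14,"dz":8,"jaw":0},{"wx":0,"wy":0,"wz":0,"dx":53,"dy":-14,"dz":8,"jaw":0},{"wx":0,"wy":0,"wz":0,"dx":53,"dy":-14,"dz":8,"jaw":0},{"wx":0,"wy":0,"wz":0,"dx":48,"dy":-14,"dz":8,"jaw":0},{"wx":0,"wy":0,"wz":0,"dx":0,"dy":0,"dz":0,"jaw":0},{"wx":0,"wy":0,"wz":0,"dx":0,"dy":0,"dz":0,"jaw":0}]'; python3 -c "
from h import *
show()"
```

```text
clock: 2.48
eef_pos: [0.4943, -0.1904, 0.1672]
tool_rot: [-3.04, -0.79, 0.001]
ft_force: [0.2, 0.9, -0.4]
finger_gap: 0.0002
gripper_force: 0.0
t 2.48 case xyz mm [-152.5    1.4  167.2] F case [ 0.6  0.7 -0.4] gap 0.0002
yaw 0.509 tilt [-0.001 -0.    -1.   ]
```

```bash
python3 -m handwheel '[{"wx":0,"wy":0,"wz":0,"dx":20,"dy":0,"dz":6,"jaw":0},{"wx":0,"wy":0,"wz":0,"dx":20,"dy":0,"dz":6,"jaw":0},{"wx":0,"wy":0,"wz":0,"dx":10,"dy":0,"dz":0,"jaw":0},{"wx":0,"wy":0,"wz":0,"dx":9,"dy":0,"dz":0,"jaw":0},{"wx":0,"wy":0,"wz":0,"dx":7,"dy":0,"dz":1,"jaw":0},{"wx":0,"wy":0,"wz":0,"dx":8,"dy":0,"dz":2,"jaw":0},{"wx":0,"wy":0,"wz":0,"dx":7,"dy":0,"dz":1,"jaw":0},{"wx":0,"wy":0,"wz":0,"dx":7,"dy":0,"dz":2,"jaw":0},{"wx":0,"wy":0,"wz":0,"dx":6,"dy":0,"dz":3,"jaw":0},{"wx":0,"wy":0,"wz":0,"dx":5,"dy":0,"dz":4,"jaw":0}]'; python3 -c "
from h import *
import cv2
show()
a=robot.grab_frame('side');b=robot.grab_frame('top')
cv2.imwrite('pics/1.png',np.hstack([cv2.resize(a[125:275,240:380],(420,450)),cv2.resize(b[150:270,290:390],(375,450))]))"
```

```text
clock: 3.72
eef_pos: [0.5815, -0.1421, 0.1422]
tool_rot: [3.041, 0.789, 0.001]
ft_force: [-0.6, -0.2, 2.3]
finger_gap: 0.0001
gripper_force: 1.0
t 3.73 case xyz mm [-52.8   1.2 142.2] F case [-0.6  0.2  2.3] gap 0.0001
yaw 0.508 tilt [ 0.  0. -1.]
```

View pics/1.png

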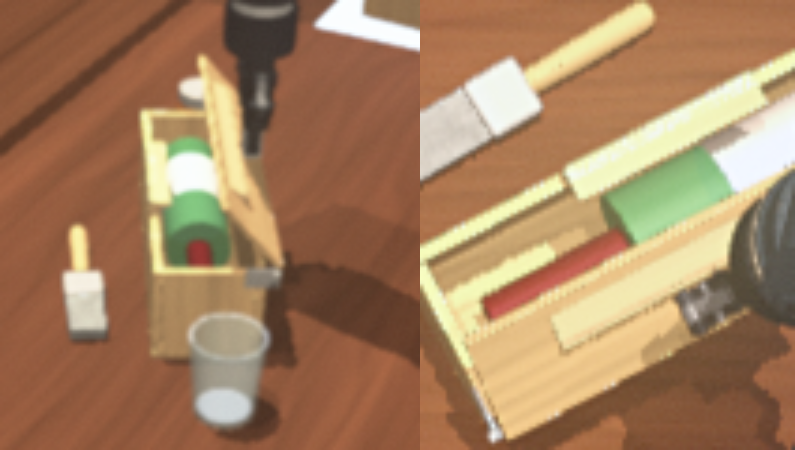

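The side view shows the lid folded to about 45°, with the fingertip at about (250,140) in the picture resting on the bare face. The top view shows the tip behind the ledge strip, so I carry on down.

```bash
python3 -m handwheel '[{"wx":0,"wy":0,"wz":0,"dx":4,"dy":0,"dz":4,"jaw":0},{"wx":0,"wy":0,"wz":0,"dx":4,"dy":0,"dz":4,"jaw":0},{"wx":0,"wy":0,"wz":0,"dx":3,"dy":0,"dz":4,"jaw":0},{"wx":0,"wy":0,"wz":0,"dx":3,"dy":0,"dz":5,"jaw":0},{"wx":0,"wy":0,"wz":0,"dx":1,"dy":0,"dz":4,"jaw":0},{"wx":0,"wy":0,"wz":0,"dx":1,"dy":0,"dz":4,"jaw":0},{"wx":0,"wy":0,"wz":0,"dx":0,"dy":0,"dz":1,"jaw":0},{"wx":0,"wy":0,"wz":0,"dx":0,"dy":0,"dz":0,"jaw":0}]'; python3 -c "
from h import *
import cv2
show()
a=robot.grab_frame('side');b=robot.grab_frame('top')
cv2.imwrite('pics/2.png',np.hstack([cv2.resize(a[125:275,240:380],(420,450)),cv2.resize(b[150:270,290:390],(375,450))]))"
```

```text
clock: 4.82
eef_pos: [0.5947, -0.1346, 0.1161]
tool_rot: [-3.041, -0.789, 0.001]
ft_force: [1.7, 0.5, 2.1]
finger_gap: 0.0002
gripper_force: 0.9
t 4.83 case xyz mm [-37.6   1.4 116.1] F case [ 1.7 -0.4  2.1] gap 0.0002
yaw 0.508 tilt [-0.001 -0.    -1.   ]
```

View pics/2.png

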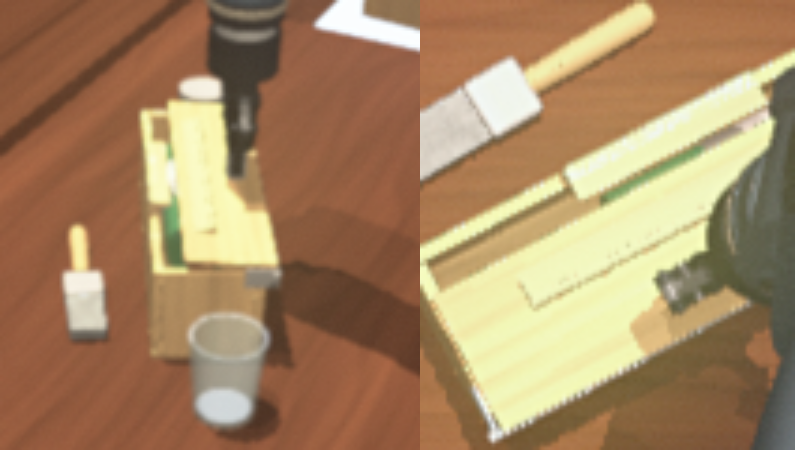

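The lid is almost flat, and the gap in front of the lip is still open, so it has not slid. Next I press down gently.

```bash
for i in 1 2; do python3 -m handwheel '[{"wx":0,"wy":0,"wz":0,"dx":0,"dy":0,"dz":1,"jaw":0},{"wx":0,"wy":0,"wz":0,"dx":0,"dy":0,"dz":0,"jaw":0},{"wx":0,"wy":0,"wz":0,"dx":0,"dy":0,"dz":0,"jaw":0}]' >/dev/null; python3 -c "
from h import *
show()"; done
```

```text
t 5.30 case xyz mm [-37.4   1.3 115.3] F case [0.2 0.6 2.6] gap -0.0001
yaw 0.508 tilt [-0. -0. -1.]
t 5.67 case xyz mm [-37.3   1.3 114.3] F case [1.8 0.7 3.2] gap 0.0003
yaw 0.508 tilt [ 0. -0. -1.]
```

```bash
for i in 1 2; do python3 -m handwheel '[{"wx":0,"wy":0,"wz":0,"dx":0,"dy":0,"dz":0.5,"jaw":0},{"wx":0,"wy":0,"wz":0,"dx":0,"dy":0,"dz":0,"jaw":0},{"wx":0,"wy":0,"wz":0,"dx":0,"dy":0,"dz":0,"jaw":0}]' >/dev/null; python3 -c "
from h import *
show()"; done
```

```text
t 6.05 case xyz mm [-37.2   1.3 114. ] F case [2.5 1.6 4.8] gap 0.0004
yaw 0.508 tilt [ 0.  0. -1.]
t 6.42 case xyz mm [-37.2   1.3 113.9] F case [2.  2.  7.9] gap 0.0001
yaw 0.508 tilt [ 0.001  0.    -1.   ]
```

```bash
python3 -m handwheel '[{"wx":0,"wy":0,"wz":0,"dx":2,"dy":0,"dz":-0.2,"jaw":0},{"wx":0,"wy":0,"wz":0,"dx":2,"dy":0,"dz":0,"jaw":0},{"wx":0,"wy":0,"wz":0,"dx":2,"dy":0,"dz":0,"jaw":0},{"wx":0,"wy":0,"wz":0,"dx":2,"dy":0,"dz":0,"jaw":0},{"wx":0,"wy":0,"wz":0,"dx":2,"dy":0,"dz":0,"jaw":0},{"wx":0,"wy":0,"wz":0,"dx":0,"dy":0,"dz":0,"jaw":0}]' >/dev/null; python3 -c "
from h import *
show()"; python3 -m handwheel '[{"wx":0,"wy":0,"wz":0,"dx":2,"dy":0,"dz":0,"jaw":0},{"wx":0,"wy":0,"wz":0,"dx":2,"dy":0,"dz":0,"jaw":0},{"wx":0,"wy":0,"wz":0,"dx":2,"dy":0,"dz":0,"jaw":0},{"wx":0,"wy":0,"wz":0,"dx":2,"dy":0,"dz":0,"jaw":0},{"wx":0,"wy":0,"wz":0,"dx":0,"dy":0,"dz":0,"jaw":0}]' >/dev/null; python3 -c "
from h import *
show()"
```

```text
t 7.17 case xyz mm [-28.2   1.3 114. ] F case [-1.6  1.   9.3] gap -0.0001
yaw 0.507 tilt [-0.001  0.    -1.   ]
t 7.80 case xyz mm [-20.2   1.2 114. ] F case [-2.6  1.   9.7] gap 0.0001
yaw 0.507 tilt [-0.001  0.    -1.   ]
```

```bash
for i in 1 2 3; do python3 -m handwheel '[{"wx":0,"wy":0,"wz":0,"dx":2,"dy":0,"dz":0,"jaw":0},{"wx":0,"wy":0,"wz":0,"dx":2,"dy":0,"dz":0,"jaw":0},{"wx":0,"wy":0,"wz":0,"dx":0,"dy":0,"dz":0,"jaw":0}]' >/dev/null; python3 -c "
from h import *
show()"; done; python3 -c "
from h import *
import cv2
a=robot.grab_frame('side');b=robot.grab_frame('top')
cv2.imwrite('pics/3.png',np.hstack([cv2.resize(a[125:275,240:380],(420,450)),cv2.resize(b[150:270,290:390],(375,450))]))"
```

```text
t 8.18 case xyz mm [-17.3   1.1 113.9] F case [-6.8  0.1 11.1] gap -0.0003
yaw 0.507 tilt [-0.003  0.    -1.   ]
t 8.55 case xyz mm [-13.4   1.1 113.9] F case [-7.3  0.7 11.2] gap -0.0002
yaw 0.507 tilt [-0.003  0.001 -1.   ]
t 8.93 case xyz mm [ -9.3   1.  113.9] F case [-6.2  0.1 10.7] gap 0.0003
yaw 0.507 tilt [-0.003  0.001 -1.   ]
```

View pics/3.png

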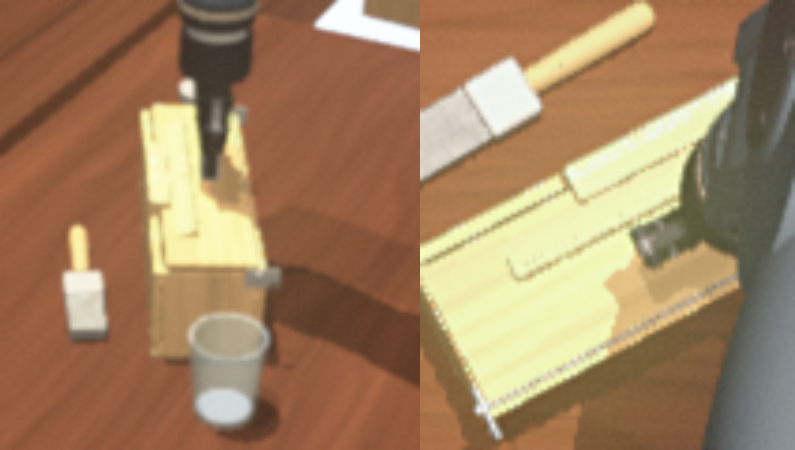

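The lid is flat, and its free edge has just reached the lip and is going under it. I keep pushing towards the end stop.

```bash
for i in 1 2; do python3 -m handwheel '[{"wx":0,"wy":0,"wz":0,"dx":2,"dy":0,"dz":0,"jaw":0},{"wx":0,"wy":0,"wz":0,"dx":2,"dy":0,"dz":0,"jaw":0},{"wx":0,"wy":0,"wz":0,"dx":0,"dy":0,"dz":0,"jaw":0}]' >/dev/null; python3 -c "
from h import *
show()"; done;  python3 -m handwheel '[{"wx":0,"wy":0,"wz":0,"dx":1,"dy":0,"dz":0,"jaw":0},{"wx":0,"wy":0,"wz":0,"dx":0,"dy":0,"dz":0,"jaw":0}]' >/dev/null; python3 -c "
from h import *
show()"
```

```text
t 9.40 case xyz mm [ -5.3   1.  113.9] F case [-6.4  0.7 10.1] gap -0.0003
yaw 0.507 tilt [-0.003  0.001 -1.   ]
t 9.78 case xyz mm [ -1.3   1.  113.9] F case [-6.4  0.1 10.9] gap 0.0001
yaw 0.507 tilt [-0.003  0.001 -1.   ]
t 10.03 case xyz mm [ -0.9   1.  113.9] F case [-9.1  0.1 11.4] gap 0.0002
yaw 0.507 tilt [-0.004  0.001 -1.   ]
```

Force is starting to rise at the expected x, which suggests the end stop. I push a little more to confirm.

```bash
for i in 1 2; do python3 -m handwheel '[{"wx":0,"wy":0,"wz":0,"dx":1,"dy":0,"dz":0,"jaw":0},{"wx":0,"wy":0,"wz":0,"dx":0,"dy":0,"dz":0,"jaw":0},{"wx":0,"wy":0,"wz":0,"dx":0,"dy":0,"dz":0,"jaw":0}]' >/dev/null; python3 -c "
from h import *
show()"; done
```

```text
t 10.40 case xyz mm [ -0.8   1.  113.8] F case [-13.    0.1  12.8] gap 0.0003
yaw 0.506 tilt [-0.006  0.001 -1.   ]
t 10.78 case xyz mm [ -0.6   1.  113.8] F case [-16.3  -1.3  13.8] gap -0.0003
yaw 0.506 tilt [-0.007  0.001 -1.   ]
```

```bash
python3 -m handwheel '[{"wx":0,"wy":0,"wz":0,"dx":-1,"dy":0,"dz":-0.4,"jaw":0},{"wx":0,"wy":0,"wz":0,"dx":-1,"dy":0,"dz":-0.4,"jaw":0},{"wx":0,"wy":0,"wz":0,"dx":-0.5,"dy":0,"dz":-1,"jaw":0},{"wx":0,"wy":0,"wz":0,"dx":-1,"dy":0,"dz":-2,"jaw":0},{"wx":0,"wy":0,"wz":0,"dx":-1,"dy":0,"dz":-5,"jaw":0},{"wx":0,"wy":0,"wz":0,"dx":-2,"dy":0,"dz":-20,"jaw":0},{"wx":0,"wy":0,"wz":0,"dx":-40,"dy":0,"dz":-40,"jaw":0},{"wx":0,"wy":0,"wz":0,"dx":-50,"dy":0,"dz":-20,"jaw":0},{"wx":0,"wy":0,"wz":0,"dx":-60,"dy":0,"dz":0,"jaw":0},{"wx":0,"wy":0,"wz":0,"dx":-60,"dy":0,"dz":0,"jaw":0},{"wx":0,"wy":0,"wz":0,"dx":-60,"dy":0,"dz":0,"jaw":0},{"wx":0,"wy":0,"wz":0,"dx":0,"dy":0,"dz":0,"jaw":0}]' >/dev/null; python3 -c "
from h import *
import cv2
show()
a=robot.grab_frame('side');b=robot.grab_frame('top')
cv2.imwrite('pics/4.png',np.hstack([cv2.resize(a[125:275,240:380],(350,375),interpolation=2),cv2.resize(b[140:290,270:450],(450,375),interpolation=2)]))
h=[[-.048,y,.105] for y in(-.1705,.1705)]
for n,x,z in(('ledge tuck0',-.008,.114),('ledge tuck18',.010,.114),('lidback18',-.048,.114)):
    q=proj('top',case2w(V,[[x,-.12 if 'l'==n[0] and 'ed' in n else -.1705,z],[x,.12 if 'ed' in n else .1705,z]])); print(n,((q-[270,140])*2.5+[350,0]).round())
"
```

```text
t 12.28 case xyz mm [-275.8    1.6  203.1] F case [-0.1  0.8 -0.2] gap 0.0002
yaw 0.504 tilt [ 0.     0.001 -1.   ]
ledge tuck0 [[705. 107.]
 [475. 229.]]
ledge tuck18 [[696.  89.]
 [465. 211.]]
lidback18 [[774. 119.]
 [446. 294.]]
```

View pics/4.png

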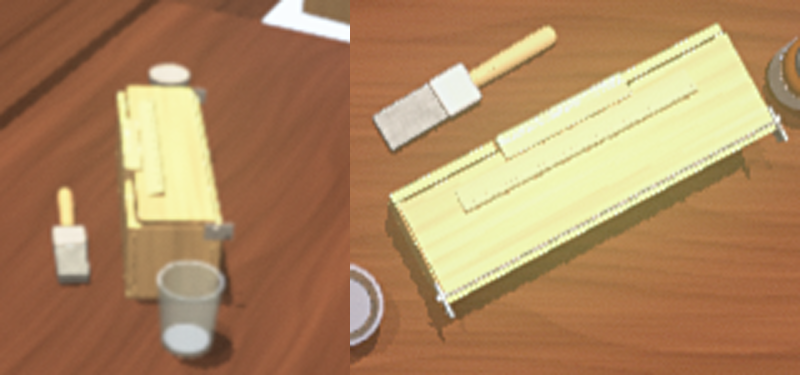

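The lid stays shut under the lip. The ledge's back runs from about (696,90) to (467,211), matching the prediction for the full 18 mm of slide. The arm is clear and nothing else has moved.

```bash
python3 -c "
from cell import robot
print(robot.finish_job())"
```

```text
the job is handed in; nothing more can be done
None
```

The wine case is shut: the lid is flat, its free edge is tucked fully home under the lip, the arm is clear, and I handed the job in about 12 s into the 38 s allowed (no verdict was returned).

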